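# Hang a parts bin on the packing bench's slat rail

### The job

Hang the loose parts bin on the slat rail, in the free place directly above the blank card on the stand's foot: tip the bin's front up so that its hook slips into the groove, then swing it down until it hangs level by itself with its back against the rail, and let go. The bin is thin-walled, so grip and press it gently, and leave the other things on the table where they are.

Things in the scene. Friction and masses are not known exactly. Their poses are not given: they have to be found in the camera images.
- bin_mid (a point): Centre of the loose grey plastic bin standing on the table: 28 mm above its underside. Body 80 mm long (x, its back at +x, roughly away from the robot), 56 wide (y), 140 g. Back wall 56 high, front 30; sides 44 (56 in the rear 30 mm), flat outside, for a grip across y. Thin walls: 12 to 18 N on each finger holds it; never over 50 N in all (25 N a finger)
- bin_hook (a point): Root of the bin's hook: on the outer face of its back wall, mid-width, at the underside of the hook's leg; 40 mm behind (+x) and 24 mm above bin_mid, same axes. The leg runs 10.5 mm level rearwards from here, 4 mm thick, 44 mm wide, top flush with the rim. When seated this point lies in the plane of the rail's face, level with the groove's lower edge
- bin_lip (a point): Tip of the hook's lip, mid-width. The lip, 4 mm thick and 44 wide, stands up from the end of the leg; this tip is 8.5 mm behind and 22 mm above bin_hook (middle of the lip's thickness); 6.5 mm clear between the plane of the bin's back and the lip's front. Level, the lip is too tall for the groove: raise the bin's front 35 to 50 degrees and it goes in tip first, rearwards and up
- stand: Fixed stand of the slat rail: foot 165 x 340 mm, 8 thick, reaching 65 mm in front of the rail; two posts behind the rail. Origin on the table, mid-width, in the plane of the rail's face; +x into the rail, away from the robot, y along the groove. An identical bin already hangs there, fixed, on the other side of the stand's middle, 130 to 180 mm from the card; its underside is 87 mm up or more
- rail_face (a point): Point in the plane of the rail's face, mid-width, 159 mm above the table, axes as the stand. The hollow aluminium rail is 340 mm long, 26 deep. It is clamped by hand at an unknown, unreported height: the groove's lower edge is 20 mm below to 20 above this point. Feel for it, for instance by touching the rail's flat top, which is 40 mm above the groove's lower edge; its bottom is 45 mm below it
- rail_groove (a point): Same point as rail_face but 13 mm behind the face: middle of the hollow behind the groove. The groove runs along the whole face, mouth 16 mm high; skin above and below the mouth 4 mm thick; behind the skin a hollow 18 mm deep, reaching 20 mm above and 41 mm below the mouth, where the lip rises behind the upper skin as the bin swings down and the leg comes to rest on the lower edge
- card: Blank white card, 40 x 56 x 2 mm, fixed flat on the stand's foot below the free place, left or right of the stand's middle. Origin at the centre of its underside (8 mm above the table), 40 mm in front of the rail's face; axes as the stand. The bin is to hang with its middle above the card's, within 15 mm along the groove
- carton: Small closed cardboard box, 90 x 70 x 50 mm, loose on the table; leave alone. Origin at the centre of its underside
- tape: Cardboard tape core lying flat, ring of 100 mm outer and 76 mm inner diameter, 48 mm high, loose; leave alone. Origin at the centre of its underside
- tray: Black round game-piece tray, 96 mm diameter, 26 mm high, loose; leave alone. Origin at the centre of its underside

How it is judged:
At the end, for the whole second after the job is handed in: The bin hangs at rest by its hook in the groove, not held: root of the hook within 5 mm in front of (3 mm behind) the rail's face and at the groove's height (136 to 183 mm above the table), its middle within 15 mm of the card's middle along the groove, upright and square to the rail within 0.1 rad (x of bin_hook in the frame of stand between -0.005 and 0.003 m and z of bin_hook in the frame of stand between 0.136 and 0.183 m and y of bin_hook in the frame of card between -0.015 and 0.015 m and angle between bin_mid's own z axis and vertical below 0.1 rad and angle between the y axis of bin_mid and the y axis of stand, either way round below 0.1 rad and linear speed of bin below 0.01 m/s); the robot touches nothing.
It fails at once if the bin gripped or pushed by the fingers with more than 50 N in all (both fingers added up) (contact force between the fingers and bin above 50 N).
It fails at once if another thing on the table moved by more than 25 mm (distance of any of carton, tape, tray from where it was at the start of the episode above 0.025 m).
It also fails if it takes over 62 s, if anything falls off the work surface, if the arm or the gripper's body presses on something with over 40 N, if the wrist force passes 120 N, or if a joint passes its speed limit or range.

### The arm

A 6-joint arm with a two-finger parallel gripper is mounted at the origin on the work surface. World frame = base frame: x ahead of the robot, y to its left, z up, the work surface at z = 0. Lengths are in m, angles in rad, forces in N, time in s.
With the tool pointing down it reaches from about 0.275 to 0.75 m from the base axis. Payload 10.2 kg.
Tool frame: the origin (TCP) lies midway between the tips of the shut fingers; the grasp point (between the pads) lies 19 mm behind it (r.hold_point_z is the distance from the TCP to the grasp point, in m); z points along the fingers, y is the line along which they close (so a half turn about z gives the same grasp; the last joint's range is limited). The gripper opens to 88 mm and grips with 3 to 60 N. Pads are 18 mm wide; open, the fingers measure 123 mm over their backs; the gripper's body (75 mm by 187 mm) begins 45 mm behind the grasp point.
Start: joints at [0.904, 0.313, 1.498, -0, 1.331, -0.223], TCP at [0.225, 0.474, 0.239] pointing down, gripper open.
Joint ranges: [-2.94, 2.94], [-0.97, 2.17], [0.19, 2.56], [-1.23, 4.37], [0.02, 3.11], [-2.88, 2.88]. Speed limits (rad/s): [2.39, 2.39, 3.01, 3.14, 3.14, 3.14].

### API

Orientations are given as a unit quaternion [x, y, z, w].
In Python, from station import monitor, imaging, workorder, r gives the robot as it stands. The module is installed in compiled form; this text tells all that it offers.
- The arm moves only by the tool send_rows, never from a script. Its argument "steps" is one flat list of numbers, 7 for each row, row after row: the shift along the tool's x, y, z each as a share of 0.04 m, from -1 to 1, then the turn, a rotation vector about the tool's x, y, z each as a share of 0.15 rad, from -1 to 1, then the closure, from -1 (fully open) to 1 (shut). In form: [dx, dy, dz, ax, ay, az, gripper, dx, dy, dz, ax, ay, az, gripper, ...]. A call has 1 to 20 rows; each row shifts and turns the commanded pose from where the row before left it, along the tool's axes as they then stand; what a row does not reach is not made up. A row lasts 1/10 s, in which the tool goes at most 50 mm and 8.59 degrees, less where a joint would pass 70% of its speed; a pose out of reach is approached as far as the arm can. A call with a number of a shift or a turn outside -1 to 1 is refused whole. A call with a gripper value outside its range is refused whole. The fingers move at their own pace and stop on an object; "squeeze" is the grip in N (left out, the last holds). Time passes only in rows, so rows that do not move let the fingers close. It gives the time, the measured TCP pose, the force, the opening and the grip force at its end, in the units of the state.
- monitor.get_state(): the state, without advancing time (a new reading comes with each control period).
- imaging.read_camera(name): name is "side" or "top" or "wrist"; returns a dict with "image" (420x560x3 uint8, red, green, blue), "fx", "fy", "cx", "cy" (pixels), "eye" and "attitude" of the camera in the world. Camera axes: x right, y up, looking along -z (the intrinsics and any distortion apply to the point x, -y, -z); pixel columns grow to the right and rows downward; lengths in m; the calibration is good to about 2 mm. A picture is of the moment at which its call begins. There is no depth.
- workorder.sign_off(): hands the job in; it is judged then, once.
The state is a dict: "t": time; "joints": joint angles; "joint_velocities": joint speeds; "joint_efforts": joint torques, N m; "ee_pos": TCP position; "tcp_rot": TCP orientation; "contact_force": force on the tool from outside, world axes, zero at the start; "ft_torque": the same for the moment, N m; "finger_gap": finger opening in m; "gripper_force": force on a finger pad.
Only numpy, scipy, OpenCV 4.12 (cv2) and the standard library are available. Lean on these libraries where they do the work, as an engineer would, in place of code of your own. Each camera call takes 0.05 s, during which the arm holds its last target. There are 200 camera calls.

## Working session

There is one attempt and no reset: what is moved stays moved. The work goes in short steps, Python scripts to look and compute and a tool call to move; the robot and the scene stay as the last step left them, time stands still between calls to the robot, and variables do not carry over. Pictures are saved under pics/ and viewed, at most 10 in all, crops included, and the job is handed in when it is done.

Besides the shell and the picture viewer there is one more tool, called after ">>>" by a JSON object that holds its "fn" and its "kwargs", one argument or row to a line. send_rows: Moves the arm, as the interface text tells. Shift numbers are shares of 0.04 m and turn numbers shares of 0.15 rad, none past 1 either way. Its arguments: {"type":"object","properties":{"steps":{"type":"array","items":{"type":"number","minimum":-1,"maximum":1}},"squeeze":{"type":"number"}},"required":["steps"]}

```bash
mkdir -p pics && python3 - <<'E'
from station import monitor, imaging, workorder, r
import cv2,json,numpy as np
print(monitor.get_state(), r.hold_point_z)
for n in("top","side","wrist"):
    c=imaging.read_camera(n); im=c.pop("image"); cv2.imwrite(f"pics/{n}0.png",im[:,:,::-1])
    print(n,c); np.save(f"pics/{n}0.npy",c,allow_pickle=True)
E
```

```text
{'t': 0.0, 'joints': array([ 9.03576935e-01,  3.13450548e-01,  1.49844398e+00, -4.63713745e-05,
        1.33098092e+00, -2.23416018e-01]), 'joint_velocities': array([-0.00040124, -0.00186462, -0.00143403,  0.00011487,  0.00071323,
       -0.00117608]), 'joint_efforts': array([ 1.62804554e-04, -4.02215123e+01, -2.52265835e+01,  6.94620470e-02,
        3.52938753e-02, -1.09030934e-04]), 'ee_pos': array([0.22529473, 0.47392715, 0.23815819]), 'tcp_rot': array([ 2.20079647e-01,  9.75481695e-01, -5.88544430e-04, -2.55956144e-04]), 'contact_force': array([-0.05888023, -0.19174875, -0.05230966]), 'ft_torque': array([-0.00608561,  0.01410397, -0.00414812]), 'gripper_force': 0.0, 'finger_gap': 0.08801953501172745} 0.0187
top {'fx': 515.9442057201192, 'fy': 515.9442057201192, 'cx': 272.63621366055577, 'cy': 207.72302974327295, 'eye': array([ 0.38091017, -0.00968218,  1.32015404]), 'attitude': array([ 0.04381436, -0.04973536, -0.70053985,  0.7105284 ])}
side {'fx': 474.3740990002283, 'fy': 474.3740990002283, 'cx': 280.6277100476735, 'cy': 215.6284394852698, 'eye': array([ 0.04547471, -0.47759786,  0.96644324]), 'attitude': array([ 0.30171544, -0.14370245, -0.38813043,  0.85887843])}
wrist {'fx': 372.5010721623527, 'fy': 372.5010721623527, 'cx': 281.41634197884787, 'cy': 211.04247924429504, 'eye': array([0.1669902 , 0.50075113, 0.38483703]), 'attitude': array([-0.10948721, -0.06814475,  0.53019653,  0.83800983])}
```

View pics/top0.png

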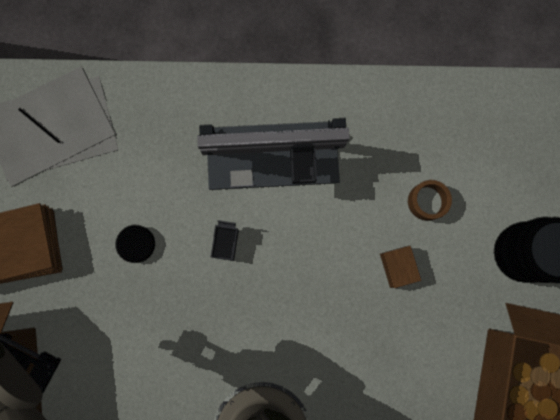

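View pics/side0.png

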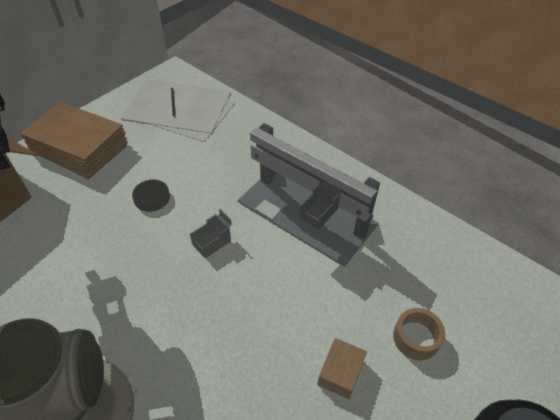

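The top view shows the bin at (225,240), the card at (241,178) and the rail along row ~138. The hanging bin is at (304,165), the tray at (135,244), the carton at (402,267) and the tape at (430,200). The side view shows the bin at (211,235) and the card at (265,210).

```bash
cat > h.py <<'E'
import numpy as np, cv2
from scipy.spatial.transform import Rotation as R
def ray(c,u,v):
    d=R.from_quat(c["attitude"]).apply([(u-c["cx"])/c["fx"],-(v-c["cy"])/c["fy"],-1]); return np.array(c["eye"]),d
def onz(c,u,v,z):
    e,d=ray(c,u,v); return e+d*(z-e[2])/d[2]
def tri(c1,p1,c2,p2):
    e1,d1=ray(c1,*p1);e2,d2=ray(c2,*p2)
    s=np.linalg.lstsq(np.c_[d1,-d2],e2-e1,rcond=None)[0]
    a=e1+d1*s[0];b=e2+d2*s[1];return (a+b)/2,np.linalg.norm(a-b)
def proj(c,p):
    q=R.from_quat(c["attitude"]).inv().apply(np.array(p)-c["eye"]); return c["cx"]-c["fx"]*q[0]/q[2], c["cy"]+c["fy"]*q[1]/q[2]
E
python3 - <<'E'
from h import *
np.set_printoptions(precision=4,suppress=True)
C={n:np.load(f"pics/{n}0.npy",allow_pickle=True).item() for n in("top","side")}
I={n:cv2.imread(f"pics/{n}0.png") for n in C}
g=I["top"].min(2)
for n,(x,y,w,h) in dict(top=(225,165,32,24),side=(250,195,35,30)).items():
    m=(I[n].min(2)[y:y+h,x:x+w]>110).astype(np.uint8)
    k,_=cv2.findContours(m,0,2); k=max(k,key=cv2.contourArea); b=cv2.minAreaRect(k); 
    M=cv2.moments(k); u,v=M['m10']/M['m00']+x,M['m01']/M['m00']+y
    print(n,"card",b,u,v,onz(C[n],u,v,.010))
a=cv2.resize(I["top"][205:270,200:275],None,fx=8,fy=8,interpolation=2)
a=cv2.convertScaleAbs(a,alpha=1.6,beta=20)
b=cv2.convertScaleAbs(cv2.resize(I["top"][115:195,190:360],None,fx=4.5,fy=4.5,interpolation=2),alpha=1.6,beta=20)
cv2.imwrite("pics/a.png",a);cv2.imwrite("pics/b.png",b); print(a.shape,b.shape)
E
```

```text
Traceback (most recent call last):
ValueError: max() iterable argument is empty
```

```bash
python3 - <<'E'
from h import *
np.set_printoptions(precision=4,suppress=True)
C={n:np.load(f"pics/{n}0.npy",allow_pickle=True).item() for n in("top","side")}
I={n:cv2.imread(f"pics/{n}0.png") for n in C}
a=cv2.resize(I["top"][205:270,200:275],None,fx=8,fy=8,interpolation=2)
a=cv2.convertScaleAbs(a,alpha=1.6,beta=20)
b=cv2.convertScaleAbs(cv2.resize(I["top"][115:195,190:360],None,fx=4.5,fy=4.5,interpolation=2),alpha=1.6,beta=20)
cv2.imwrite("pics/a.png",a);cv2.imwrite("pics/b.png",b)
for n,(x,y,w,h) in dict(top=(225,165,32,24),side=(252,198,30,25)).items():
    q=I[n].min(2)[y:y+h,x:x+w]; t,m=cv2.threshold(q,0,1,cv2.THRESH_OTSU)
    k,_=cv2.findContours(m,0,2); k=max(k,key=cv2.contourArea); b=cv2.minAreaRect(k); 
    M=cv2.moments(k); u,v=M['m10']/M['m00']+x,M['m01']/M['m00']+y
    print(n,"card",t,b,u,v,onz(C[n],u,v,.010))
E
```

```text
top card 75.0 ((16.034528732299805, 12.656076431274414), (15.71509075164795, 22.074710845947266), 86.98721313476562) 240.98593073593074 177.69805194805195 [0.6324 0.0632 0.01  ]
side card 118.0 ((15.50561809539795, 10.191012382507324), (21.411956787109375, 13.143975257873535), 32.00538635253906) 267.69770879526976 208.5949741315595 [0.6332 0.0643 0.01  ]
```

View pics/a.png

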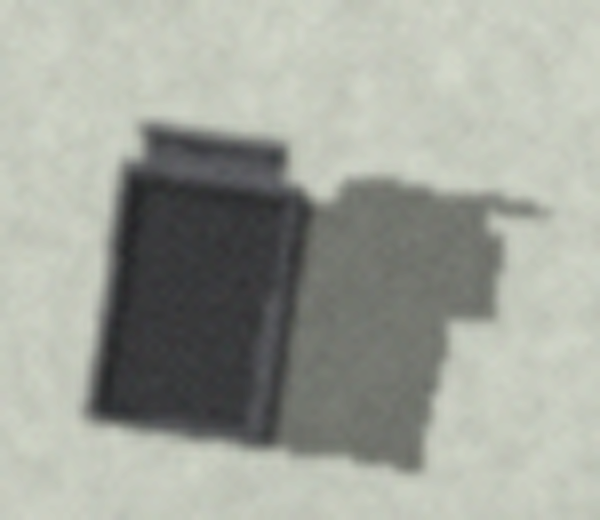

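View pics/b.png

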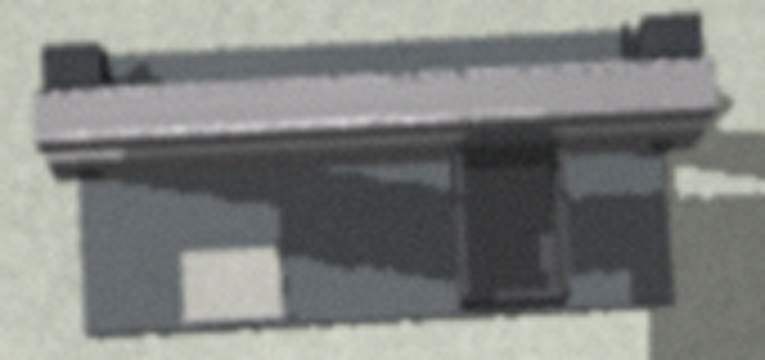

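Crop a shows the bin's front rim corners at (90,415) and (272,443), its rear rim corners at (126,168) and (305,195), and the lip tips at (145,125) and (287,148). Crop b shows the foot's front edge from (88,335) to (672,303), and the rail's top front edge from (35,148) to (715,113).

```bash
python3 - <<'E'
from h import *
np.set_printoptions(precision=4,suppress=True)
C={n:np.load(f"pics/{n}0.npy",allow_pickle=True).item() for n in("top","side")}
t=C["top"]; A=lambda u,v,z:onz(t,u/8+200-.5,v/8+205-.5,z); B=lambda u,v,z:onz(t,u/4.5+190-.4,v/4.5+115-.4,z)
P=dict(fl=A(90,415,.03),fr=A(272,443,.03),rl=A(126,168,.056),rr=A(305,195,.056),ll=A(145,125,.074),lr=A(287,148,.074))
for k,v in P.items(): print(k,v)
ang=lambda d:np.degrees(np.arctan2(-d[0],d[1]))  # yaw from y-direction vector
f=P["fl"]-P["fr"];q=P["rl"]-P["rr"];l=P["ll"]-P["lr"];
print("yaw",ang(f),ang(q),ang(l),"len",[np.linalg.norm(x) for x in(f,q,l)])
s=(P["rl"]+P["rr"]-P["fl"]-P["fr"])/2; print("long yaw",np.degrees(np.arctan2(s[1],s[0])),np.linalg.norm(s[:2]),"mid",(P["fl"]+P["fr"]+P["rl"]+P["rr"])/4,"lipmid",(P["ll"]+P["lr"])/2)
e1,e2=B(88,335,.008),B(672,303,.008); print("foot",e1,e2,ang(e1-e2),np.linalg.norm(e1-e2))
for z in(.18,.2,.22): 
    a,b=B(35,148,z),B(715,113,z); print("rail",z,a,b,ang(a-b),np.linalg.norm(a-b))
im=cv2.imread("pics/side0.png")[110:280,180:400]
cv2.imwrite("pics/c.png",cv2.convertScaleAbs(cv2.resize(im,None,fx=3.5,fy=3.5,interpolation=2),alpha=1.5,beta=10))
E
```

```text
fl [0.4284 0.133  0.03  ]
fr [0.4205 0.0762 0.03  ]
rl [0.5032 0.1213 0.056 ]
rr [0.4956 0.0662 0.056 ]
ll [0.5146 0.1141 0.074 ]
lr [0.5082 0.0709 0.074 ]
yaw -7.906977225720391 -7.7759436985179535 -8.406655511657545 len [np.float64(0.05732436168494951), np.float64(0.0556600106950507), np.float64(0.04366977985588006)]
long yaw -8.264996637368318 0.07575034677390699 mid [0.4619 0.0992 0.043 ] lipmid [0.5114 0.0925 0.074 ]
foot [0.6018 0.1446 0.008 ] [ 0.6255 -0.19    0.008 ] 4.051808779100493 0.33548702075816084
rail 0.18 [0.6677 0.1538 0.18  ] [ 0.6913 -0.1885  0.18  ] 3.936918302360882 0.3431027154854839
rail 0.2 [0.6627 0.151  0.2   ] [ 0.6858 -0.1853  0.2   ] 3.936918302360862 0.33708418285509373
rail 0.22 [0.6576 0.1481 0.22  ] [ 0.6804 -0.1822  0.22  ] 3.9369183023608785 0.3310656502247037
```

View pics/c.png

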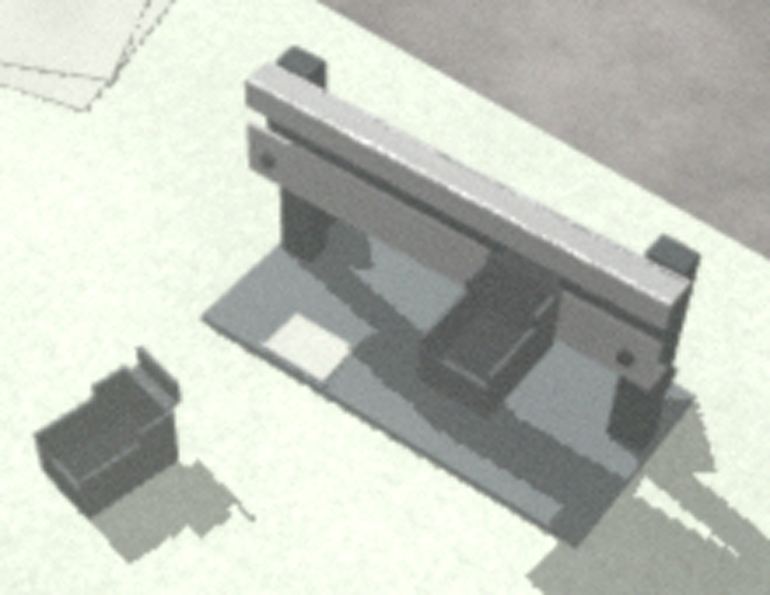

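Crop c shows the rail's left end: top front corner (247,84), groove lower edge (250,125), rail bottom (252,168). The right lower corner is at (658,388).

Next I'll square the tool to the rail, move over its free side with the fingers shut, and touch its top.

>>> {"fn": "send_rows", "kwargs": {
  "steps": [0, 0, 0, 0, 0, -0.86, 1, 0, 0, 0, 0, 0, -0.86, 1, 0, 0, 0, 0, 0, -0.86, 1, 0, 0, 0, 0, 0, -0.86, 1, -0.67, -0.68, 0, 0, 0, 0, 1, -0.67, -0.68, 0, 0, 0, 0, 1, -0.67, -0.68, 0, 0, 0, 0, 1, -0.67, -0.68, 0, 0, 0, 0, 1, -0.67, -0.68, 0, 0, 0, 0, 1, -0.67, -0.68, 0, 0, 0, 0, 1, -0.67, -0.68, 0, 0, 0, 0, 1, -0.67, -0.68, 0, 0, 0, 0, 1, -0.67, -0.68, 0, 0, 0, 0, 1, -0.67, -0.68, 0, 0, 0, 0, 1, -0.67, -0.68, 0, 0, 0, 0, 1, -0.67, -0.68, 0, 0, 0, 0, 1, -0.67, -0.68, 0, 0, 0, 0, 1, -0.67, -0.68, 0, 0, 0, 0, 1, -0.67, -0.68, 0, 0, 0, 0, 1, -0.67, -0.68, 0, 0, 0, 0, 1]
}}

```text
t: 2.15
ee_pos: [0.6854, 0.0698, 0.2384]
tcp_rot: [-0.036, 0.999, 0.0, -0.0]
contact_force: [-0.2, 0.1, 1.2]
finger_gap: 0.0005
gripper_force: 0.0
```

```bash
python3 - <<'E'
from h import *
np.set_printoptions(precision=4,suppress=True)
s=np.load("pics/side0.npy",allow_pickle=True).item()
n=np.array([.9975,.0706,0]);P0=np.array([.6785,-.0181,0]);yv=np.array([-.0706,.9975,0])
for k,(u,v) in dict(topL=(247,84),lowL=(250,125),botL=(252,168),botR=(658,388),topR=(668,307)).items():
    e,d=ray(s,u/3.5+180-.4,v/3.5+110-.4); q=e+d*((P0-e)@n)/(d@n); print(k,q,(q-P0)@yv)
from station import monitor
st=monitor.get_state(); print({k:st[k] for k in("t","ee_pos","contact_force","finger_gap")}, R.from_quat(st["tcp_rot"]).as_matrix())
E
```

```text
topL [0.6666 0.1497 0.1962] 0.1681707287201271
lowL [0.6667 0.1487 0.1586] 0.16722506384576905
botL [0.6667 0.1488 0.1163] 0.16729075479880756
botR [ 0.6908 -0.1923  0.1206] -0.17464421284462656
topR [ 0.6904 -0.1859  0.1963] -0.1682465760641704
{'t': 2.15, 'ee_pos': array([0.6854, 0.0698, 0.2384]), 'contact_force': array([-0.1889,  0.1313,  1.2265]), 'finger_gap': 0.0005370361503135045} [[-0.9974 -0.072  -0.0006]
 [-0.072   0.9974  0.0001]
 [ 0.0006  0.0001 -1.    ]]
```

>>> {"fn": "send_rows", "kwargs": {
  "steps": [0, 0, 0.2, 0, 0, 0, 1, 0, 0, 0.2, 0, 0, 0, 1, 0, 0, 0.2, 0, 0, 0, 1, 0, 0, 0.2, 0, 0, 0, 1, 0, 0, 0.05, 0, 0, 0, 1, 0, 0, 0.05, 0, 0, 0, 1, 0, 0, 0.05, 0, 0, 0, 1]
}}

```text
t: 2.85
ee_pos: [0.6845, 0.0712, 0.2011]
tcp_rot: [-0.036, 0.999, -0.0, 0.0]
contact_force: [0.0, 0.5, -0.2]
finger_gap: 0.0004
gripper_force: 0.0
```

>>> {"fn": "send_rows", "kwargs": {
  "steps": [0, 0, 0.05, 0, 0, 0, 1, 0, 0, 0.05, 0, 0, 0, 1]
}}

```text
t: 3.05
ee_pos: [0.6846, 0.071, 0.1974]
tcp_rot: [-0.036, 0.999, -0.0, 0.0]
contact_force: [-5.4, -0.4, 14.6]
finger_gap: 0.0004
gripper_force: 7.6
```

>>> {"fn": "send_rows", "kwargs": {
  "steps": [0, 0, 0.05, 0, 0, 0, 1, 0, 0, 0.05, 0, 0, 0, 1]
}}

```text
t: 3.25
ee_pos: [0.6847, 0.071, 0.1974]
tcp_rot: [-0.036, 0.999, -0.0, 0.002]
contact_force: [-12.9, 0.3, 31.4]
finger_gap: 0.0005
gripper_force: 15.6
```

Touching put the rail's top at z = 0.197, so the groove's lower edge is at about 0.157. Now to the bin.

>>> {"fn": "send_rows", "kwargs": {
  "steps": [0, 0, -0.6, 0, 0, 0, 1, 0, 0, -0.6, 0, 0, 0, 1, 0.64, 0.127, 0, 0, 0, 0, -1, 0.64, 0.127, 0, 0, 0, 0, -1, 0.64, 0.127, 0, 0, 0, 0, -1, 0.64, 0.127, 0, 0, 0, 0, -1, 0.64, 0.127, 0, 0, 0, 0, -1, 0.64, 0.127, 0, 0, 0, 0, -1, 0.64, 0.127, 0, 0, 0, 0, -1, 0.64, 0.127, 0, 0, 0, 0, -1, 0, 0, 0, 0, 0, 0.71, -1, 0, 0, 0, 0, 0, 0.71, -1, 0, 0, 0, 0, -0.93, 0, -1, 0, 0, 0, 0, -0.93, 0, -1, 0, 0, 0, 0, -0.93, 0, -1, 0, 0, 0, 0, -0.93, 0, -1, 0, 0, 0, 0, -0.93, 0, -1, 0, 0, 0, 0, 0, 0, -1]
}}

```text
t: 5.05
ee_pos: [0.4751, 0.0972, 0.2393]
tcp_rot: [0.065, 0.938, -0.024, 0.34]
contact_force: [0.2, 0.4, -0.1]
finger_gap: 0.0884
gripper_force: 0.0
```

```bash
cat > st.py <<'E'
from h import *
from station import monitor
np.set_printoptions(precision=4,suppress=True)
st=monitor.get_state(); M=R.from_quat(st["tcp_rot"]).as_matrix()
def need(p): return M.T@(np.array(p)-st["ee_pos"])/.04
E
python3 - <<'E'
from st import *
print(st["ee_pos"],st["joints"],M,"tilt",np.degrees(np.arctan2(M[0,2],-M[2,2])),"toolyaw",np.degrees(np.arctan2(-M[0,1],M[1,1])))
print(need([.4777,.0969,.0157]))
from station import imaging
c=imaging.read_camera("wrist"); cv2.imwrite("pics/w1.png",c.pop("image")[:,:,::-1]); np.save("pics/w1.npy",c,allow_pickle=True)
E
```

```text
[0.4751 0.0972 0.2393] [ 0.0099 -0.0472  2.0745 -0.2298  0.4339 -1.2468] [[-0.76    0.1392  0.6349]
 [ 0.1065  0.9903 -0.0895]
 [-0.6412 -0.0004 -0.7674]] tilt 39.60233761123903 toolyaw -7.998954955011736
[3.5335 0.0026 4.331 ]
```

View pics/w1.png

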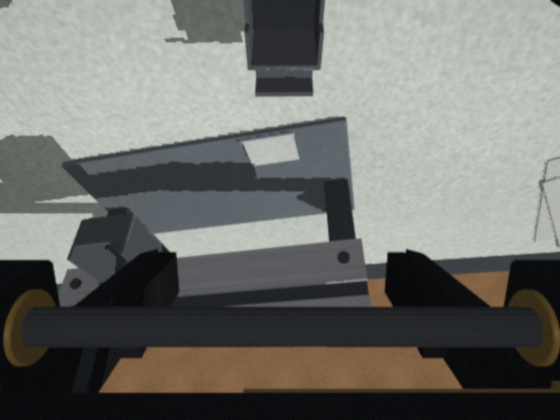

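The wrist view shows the bin at columns 246–325, centred between the fingers and square to them. I'll descend and grip.

>>> {"fn": "send_rows", "kwargs": {
  "steps": [0.44, 0, 0.54, 0, 0, 0, -1, 0.44, 0, 0.54, 0, 0, 0, -1, 0.44, 0, 0.54, 0, 0, 0, -1, 0.44, 0, 0.54, 0, 0, 0, -1, 0.44, 0, 0.54, 0, 0, 0, -1, 0.44, 0, 0.54, 0, 0, 0, -1, 0.44, 0, 0.54, 0, 0, 0, -1, 0.22, 0, 0.27, 0, 0, 0, -1, 0.22, 0, 0.27, 0, 0, 0, -1, 0, 0, 0, 0, 0, 0, -1]
}}

```text
t: 6.1
ee_pos: [0.4905, 0.0903, 0.0898]
tcp_rot: [0.068, 0.945, -0.025, 0.318]
contact_force: [0.8, 1.2, -0.2]
finger_gap: 0.0883
gripper_force: 0.0
```

>>> {"fn": "send_rows", "kwargs": {
  "steps": [0, 0, 0, 0, 0, 0, 1, 0, 0, 0, 0, 0, 0, 1, 0, 0, 0, 0, 0, 0, 1, 0, 0, 0, 0, 0, 0, 1, 0, 0, 0, 0, 0, 0, 1, 0, 0, 0, 0, 0, 0, 1, 0, 0, 0, 0, 0, 0, 1, 0, 0, 0, 0, 0, 0, 1],
  "squeeze": 15
}}

```text
t: 6.9
ee_pos: [0.4896, 0.0909, 0.0899]
tcp_rot: [0.068, 0.945, -0.024, 0.318]
contact_force: [0.0, -0.4, -0.2]
finger_gap: 0.0262
gripper_force: 0.0
```

```bash
python3 - <<'E'
from st import *
print(st["ee_pos"],st["joints"],st["finger_gap"],st["gripper_force"],st["contact_force"])
from station import imaging
c=imaging.read_camera("wrist"); cv2.imwrite("pics/w2.png",c.pop("image")[:,:,::-1]); np.save("pics/w2.npy",c,allow_pickle=True)
E
```

```text
[0.4896 0.0909 0.0899] [-0.0097  0.2845  2.184  -1.2318  0.0885 -0.2343] 0.026215045876204615 0.0 [ 0.0362 -0.3739 -0.2455]
```

View pics/w2.png

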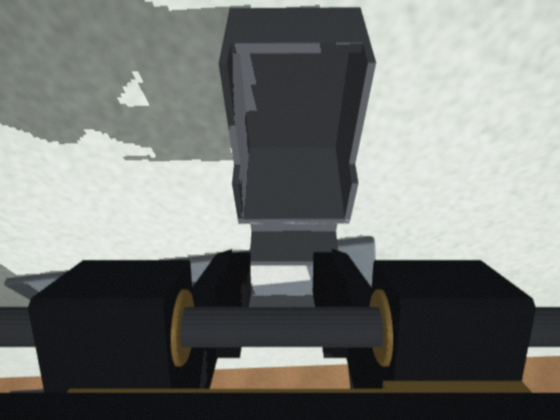

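The wrist picture shows the bin below and in front of the fingers, not touched. The wrist is at its fold limit, with j5 near 0 and j4 at its stop. A smaller tilt of about 20° and a grip nearer the bin's front will still clear the rail, so I'll back up and re-tilt.

>>> {"fn": "send_rows", "kwargs": {
  "steps": [-0.3, 0, -0.4, 0, 0, 0, -1, -0.3, 0, -0.4, 0, 0, 0, -1, 0, 0, 0, 0, 1, 0, -1, 0, 0, 0, 0, 1, 0, -1, 0, 0, 0, 0, 0, 0, -1, 0, 0, 0, 0, 0, 0, -1]
}}

```text
t: 7.55
ee_pos: [0.4921, 0.0774, 0.1113]
tcp_rot: [0.081, 0.963, -0.044, 0.253]
contact_force: [-0.6, -0.1, -0.0]
finger_gap: 0.0679
gripper_force: 0.0
```

```bash
python3 - <<'E'
from st import *
print(st["ee_pos"],st["joints"],M,st["finger_gap"])
a=np.arctan2(np.hypot(M[0,2],M[1,2]),-M[2,2]); print("tilt",np.degrees(a),"yaw y",np.degrees(np.arctan2(-M[0,1],M[1,1])), "yaw z",np.degrees(np.arctan2(M[1,2],M[0,2])))
b=np.array([.990,-.141,0]);G=np.array([.463,.099,.030])-.020*b
T=G+.0187*M[:,2]; print("T",T,"above",need(T+[0,0,.06]),"at",need(T), "down60",M.T@[0,0,-.06]/.04)
E
```

```text
[0.4921 0.0774 0.1113] [-0.0206  0.2475  2.0766 -0.3654  0.3305 -1.1068] [[-0.8589  0.1781  0.4801]
 [ 0.1335  0.983  -0.1259]
 [-0.4944 -0.044  -0.8681]] 0.06786502507117677
tilt 29.76042148130289 yaw y -10.268630446714644 yaw z -14.691035917504825
T [0.4522 0.0995 0.0138] above [1.3954 0.4049 0.2652] at [2.137  0.471  1.5674] down60 [0.7416 0.0661 1.3022]
```

```bash
cat >> st.py <<'E'
def frame(yaw,tilt): return (R.from_euler("z",yaw,degrees=True)*R.from_euler("y",-tilt,degrees=True)).as_matrix()@np.diag([-1.,1,-1])
def turn(Mt): return R.from_matrix(M.T@Mt).as_rotvec()/.15
E
python3 - <<'E'
from st import *
Mt=frame(-8.1,20); print(turn(Mt))
b=np.array([.990,-.141,0]);G=np.array([.463,.099,.030])-.020*b;T=G+.0187*Mt[:,2]
print(T,Mt.T@(T+[0,0,.06]-st["ee_pos"])/.04, Mt.T@[0,0,-.06]/.04)
E
```

```text
[-0.3729  1.1185 -0.1057]
[0.4495 0.1009 0.0124] [1.401  0.4312 0.5239] [0.513  0.     1.4095]
```

>>> {"fn": "send_rows", "kwargs": {
  "steps": [0, 0, 0, -0.19, 0.56, -0.05, -1, 0, 0, 0, -0.19, 0.56, -0.05, -1, 0.35, 0.11, 0.13, 0, 0, 0, -1, 0.35, 0.11, 0.13, 0, 0, 0, -1, 0.35, 0.11, 0.13, 0, 0, 0, -1, 0.35, 0.11, 0.13, 0, 0, 0, -1, 0, 0, 0, 0, 0, 0, -1, 0, 0, 0, 0, 0, 0, -1]
}}

```text
t: 8.35
ee_pos: [0.4495, 0.1013, 0.0729]
tcp_rot: [0.07, 0.982, -0.012, 0.172]
contact_force: [0.5, 0.2, 0.0]
finger_gap: 0.0883
gripper_force: 0.0
```

```bash
python3 - <<'E'
from st import *
Mt=frame(-8.1,20); print(st["ee_pos"],st["joints"],st["finger_gap"],turn(Mt),Mt.T@(np.array([.4495,.1009,.0124])-st["ee_pos"])/.04)
E
```

```text
[0.4495 0.1013 0.0729] [-0.0091  0.2814  2.1084 -0.1106  0.4092 -1.3446] 0.08832703872500748 [ 0.0068 -0.0106 -0.0012] [ 0.5161 -0.0112  1.4212]
```

>>> {"fn": "send_rows", "kwargs": {
  "steps": [0.13, 0, 0.36, 0, 0, 0, -1, 0.13, 0, 0.36, 0, 0, 0, -1, 0.13, 0, 0.36, 0, 0, 0, -1, 0.13, 0, 0.34, 0, 0, 0, -1, 0, 0, 0, 0, 0, 0, -1]
}}

```text
t: 8.85
ee_pos: [0.4491, 0.1014, 0.0114]
tcp_rot: [0.07, 0.983, -0.011, 0.171]
contact_force: [-0.3, 0.2, 0.5]
finger_gap: 0.0881
gripper_force: 0.0
```

>>> {"fn": "send_rows", "kwargs": {
  "steps": [0, 0, 0, 0, 0, 0, 1, 0, 0, 0, 0, 0, 0, 1, 0, 0, 0, 0, 0, 0, 1, 0, 0, 0, 0, 0, 0, 1, 0, 0, 0, 0, 0, 0, 1, 0, 0, 0, 0, 0, 0, 1, 0, 0, 0, 0, 0, 0, 1],
  "squeeze": 15
}}

```text
t: 9.55
ee_pos: [0.4496, 0.1018, 0.0128]
tcp_rot: [0.07, 0.982, -0.011, 0.173]
contact_force: [-1.9, 0.0, 6.1]
finger_gap: 0.056
gripper_force: 15.0
```

```bash
python3 - <<'E'
from st import *
Mt=frame(-8.1,20); print(st["ee_pos"],st["joints"],st["finger_gap"],st["gripper_force"],turn(Mt),Mt.T@(np.array([.4495,.1009,.0124])-st["ee_pos"])/.04)
E
```

```text
[0.4496 0.1018 0.0128] [-0.0086  0.4269  2.1406 -0.1875  0.2329 -1.2628] 0.055981823430672 14.982783340383321 [ 0.014  -0.0086 -0.0035] [ 0.0022 -0.0215  0.011 ]
```

The bin is gripped at 15 N with a 56 mm gap. I'll lift it, tip the front up by 48°, and plan the hook path.

>>> {"fn": "send_rows", "kwargs": {
  "steps": [-0.1, 0, -0.28, 0, 0, 0, 1, -0.2, 0, -0.56, 0, 0, 0, 1, -0.2, 0, -0.56, 0, 0, 0, 1, -0.2, 0, -0.56, 0, 0, 0, 1, -0.2, 0, -0.56, 0, 0, 0, 1, -0.13, 0, -0.3, 0, 0, 0, 1, 0, 0, 0, 0, 0.56, 0, 1, 0, 0, 0, 0, 0.56, 0, 1, 0, 0, 0, 0, 0.56, 0, 1, 0, 0, 0, 0, 0.56, 0, 1, 0, 0, 0, 0, 0.56, 0, 1, 0, 0, 0, 0, 0.56, 0, 1, 0, 0, 0, 0, 0.56, 0, 1, 0, 0, 0, 0, 0.56, 0, 1, 0, 0, 0, 0, 0.56, 0, 1, 0, 0, 0, 0, 0.56, 0, 1, 0, 0, 0, 0, 0, 0, 1]
}}

```text
t: 11.25
ee_pos: [0.45, 0.1012, 0.1313]
tcp_rot: [0.068, 0.967, 0.018, -0.245]
contact_force: [-0.3, 0.2, -0.6]
finger_gap: 0.0557
gripper_force: 15.0
```

```bash
cat > plan.py <<'E'
from st import *
E0=np.array([.6727,.0665,.157])          # groove lower edge above the card (touched height)
xs,ys=np.array([.9975,.0706,0]),np.array([-.0706,.9975,0]); YAW=4.05
TR=np.array([.0537,.0392])               # TCP->hook root, bin axes x,z (bin level = tilt 20)
def rot(p,th): c,s=np.cos(np.radians(th)),np.sin(np.radians(th)); return np.array([p[0]*c+p[1]*s,-p[0]*s+p[1]*c])
def tcp(root,th):                        # root (mm) relative to edge -> TCP position, frame
    q=np.array(root)/1000-rot(TR,th); return E0+xs*q[0]+[0,0,q[1]], frame(YAW,20-th)
E
python3 - <<'E'
from plan import *
from scipy.optimize import differential_evolution as de
seg=[(0,-52),(0,0),(10.5,0),(10.5,22),(6.5,22),(6.5,4),(0,4)]; pts=np.concatenate([np.linspace(a,b,25) for a,b in zip(seg[:-1],seg[1:])])
rects=[(0,4,16,40),(0,4,-45,0),(0,26,36,40),(22,26,-45,40)]
def clr(p,th):
    q=np.array([rot(a,th) for a in pts])+p; d=9
    for x0,x1,z0,z1 in rects:
        dx=np.maximum(x0-q[:,0],q[:,0]-x1);dz=np.maximum(z0-q[:,1],q[:,1]-z1)
        d=min(d,np.where((dx>0)&(dz>0),np.hypot(dx,dz),np.maximum(dx,dz)).min())
    return d
for th in(48,42,36,30,24,18,12,6,0):
    best=de(lambda p:-clr(p,th),[(-14,1),(-1,16)] if th<48 else [(-10,-5),(8,16)],seed=1,maxiter=60,popsize=10); print(th,best.x,-best.fun)
Mt=frame(YAW,-28); print(st["ee_pos"],st["joints"],st["finger_gap"],turn(Mt))
th=48;u=np.array([np.sin(np.radians(th)),np.cos(np.radians(th))])
for v in(np.array([-8,12])-45*u,np.array([-8,12])): T,_=tcp(v,th); print(T,Mt.T@(T-st["ee_pos"])/.04)
E
```

```text
48 [-5.7969 11.2736] 3.4706050036199274
42 [-5.0434 10.4927] 3.46684466445293
36 [-4.1982  9.7197] 3.5603436225137117
30 [-2.242   8.3943] 4.148708066777002
24 [-1.7052  7.664 ] 4.678996240568788
18 [-1.8913  6.3098] 3.9019703907886845
12 [-1.7141  5.8068] 3.0492168143775373
6 [-1.033   9.6175] 2.1654021199671254
0 [-14.      11.6558] 3.5
[0.45   0.1012 0.1313] [-0.057   0.5544  1.5175  0.0418  1.5639 -1.4974] 0.05567028635350178 [ 0.6797 -0.0456 -1.2418]
[0.5665 0.059  0.1526] [-2.2489 -1.2583 -1.7983]
[0.5998 0.0613 0.1827] [-2.6336 -1.2584 -2.8555]
```

>>> {"fn": "send_rows", "kwargs": {
  "steps": [0, 0, 0, 0.34, -0.02, -0.62, 1, 0, 0, 0, 0.34, -0.02, -0.62, 1, -0.3, -0.16, -0.23, 0, 0, 0, 1, -0.3, -0.16, -0.23, 0, 0, 0, 1, -0.3, -0.16, -0.23, 0, 0, 0, 1, -0.3, -0.16, -0.23, 0, 0, 0, 1, -0.3, -0.16, -0.23, 0, 0, 0, 1, -0.3, -0.16, -0.23, 0, 0, 0, 1, -0.3, -0.16, -0.23, 0, 0, 0, 1, -0.15, -0.14, -0.19, 0, 0, 0, 1, 0, 0, 0, 0, 0, 0, 1, 0, 0, 0, 0, 0, 0, 1]
}}

```text
t: 12.45
ee_pos: [0.5657, 0.0595, 0.1539]
tcp_rot: [-0.034, 0.97, -0.009, -0.241]
contact_force: [-0.4, 0.5, -2.4]
finger_gap: 0.0558
gripper_force: 15.0
```

```bash
python3 - <<'E'
from plan import *
from station import imaging
th=48;u=np.array([np.sin(np.radians(th)),np.cos(np.radians(th))])
T,Mt=tcp(np.array([-6,11.5])-45*u,th); print(st["ee_pos"],st["joints"],st["finger_gap"],turn(Mt),need(T))
out=[]
for n in("side","top"):
    c=imaging.read_camera(n); im=c.pop("image"); np.save(f"pics/{n}3.npy",c,allow_pickle=True)
    o=st["ee_pos"]+[0,0,.02]; x,y=map(int,proj(c,o)); print(n,x,y)
    x+=10 if n=="side" else 0; y-=0 if n=="side" else 25
    k=im[y-50:y+50,x-50:x+50,::-1]; print(n,"origin",x-50,y-50)
    out.append(cv2.convertScaleAbs(cv2.resize(k,(400,400),interpolation=2),alpha=1.6,beta=20))
cv2.imwrite("pics/d.png",np.hstack(out))
E
```

```text
[0.5657 0.0595 0.1539] [-0.0715  0.7617  1.0853 -0.0684  1.7763 -1.7108] 0.055800509879566876 [-0.0042  0.0149  0.0014] [-0.0809 -0.0135  0.0077]
side 248 180
side origin 208 130
top 238 193
top origin 188 118
```

View pics/d.png

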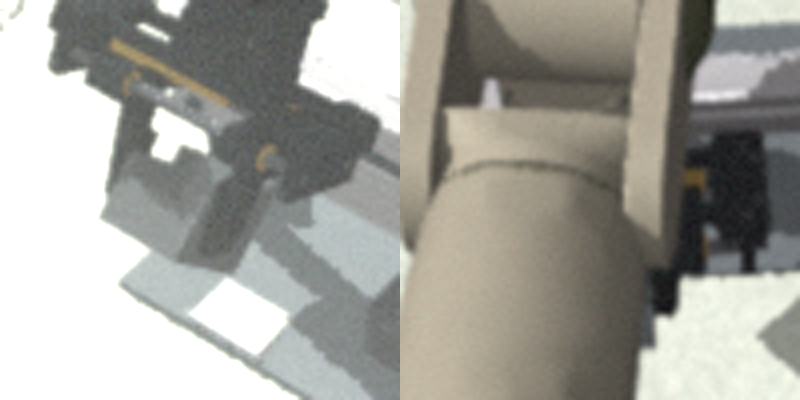

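The side crop shows the tipped bin with corners at about (105,212), (180,262) and (232,272). The arm hides it in the top view. I'll check those corners against the prediction.

```bash
python3 - <<'E'
from plan import *
c=np.load("pics/side3.npy",allow_pickle=True).item()
# bin rotation: tip 48 about rail y
th=48
for nm,p in dict(frontbotR=(-40,-28,-28),frontbotL=(-40,28,-28),fronttopR=(-40,-28,2),sideTopFrontR=(-40,-28,16),rearbotR=(40,-28,-28),fronttopL=(-40,28,2),rearbotL=(40,28,-28)).items():
    q=rot(TR*1000-[40,24]+[p[0],p[2]],th)/1000; w=st["ee_pos"]+xs*q[0]+ys*p[1]/1000+[0,0,q[1]]
    u,v=proj(c,w); print(nm,w,(u-208)*4+1.5,(v-130)*4+1.5)
E
```

```text
frontbotR [0.5405 0.0297 0.1649] 173.00036524674385 264.9826772177855
frontbotL [0.5366 0.0856 0.1649] 97.330833113381 220.15366040256606
fronttopR [0.5628 0.0313 0.185 ] 196.96336226508947 217.61053713081492
sideTopFrontR [0.5732 0.0321 0.1944] 208.21183770303173 195.37357095320863
rearbotR [0.5939 0.0335 0.1055] 233.08140605591734 277.59265890766324
fronttopL [0.5588 0.0872 0.185 ] 120.53650872076264 173.51574492822613
rearbotL [0.59   0.0894 0.1055] 161.1176199590061 235.37109339149947
```

The prediction agrees within about 1.5 px. Now insert along the lip's direction, watching the force.

>>> {"fn": "send_rows", "kwargs": {
  "steps": [-0.045, 0, -0.105, 0, 0, 0, 1, -0.045, 0, -0.105, 0, 0, 0, 1, -0.045, 0, -0.105, 0, 0, 0, 1, -0.045, 0, -0.105, 0, 0, 0, 1, -0.045, 0, -0.105, 0, 0, 0, 1, -0.045, 0, -0.105, 0, 0, 0, 1]
}}

```text
t: 13.15
ee_pos: [0.5878, 0.0608, 0.1714]
tcp_rot: [-0.034, 0.97, -0.009, -0.241]
contact_force: [0.3, -0.1, -2.0]
finger_gap: 0.0557
gripper_force: 15.0
```

>>> {"fn": "send_rows", "kwargs": {
  "steps": [-0.045, 0, -0.105, 0, 0, 0, 1, -0.045, 0, -0.105, 0, 0, 0, 1]
}}

```text
t: 13.35
ee_pos: [0.5948, 0.0613, 0.1772]
tcp_rot: [-0.034, 0.97, -0.009, -0.241]
contact_force: [-0.1, 0.2, -2.4]
finger_gap: 0.056
gripper_force: 15.0
```

>>> {"fn": "send_rows", "kwargs": {
  "steps": [-0.045, 0, -0.105, 0, 0, 0, 1, -0.045, 0, -0.105, 0, 0, 0, 1]
}}

```text
t: 13.55
ee_pos: [0.6019, 0.0617, 0.1829]
tcp_rot: [-0.034, 0.97, -0.009, -0.241]
contact_force: [-1.1, -0.6, -1.5]
finger_gap: 0.0561
gripper_force: 15.0
```

```bash
python3 - <<'E'
from plan import *
for r0,th in(((-6,11.5),48),((-4.2,9.7),36)): 
    T,Mt=tcp(r0,th); print(turn(Mt),need(T))
print(st["ee_pos"],st["contact_force"],st["ft_torque"])
E
```

```text
[-0.003   0.0111  0.    ] [-0.0056 -0.0063  0.0182]
[-0.0029 -1.3852  0.0004] [-0.1968 -0.0061  0.359 ]
[0.6019 0.0617 0.1829] [-1.113  -0.584  -1.4826] [ 0.0906 -0.2793  0.0109]
```

The lip went in with almost no force. Now I'll work out the swing-down rows.

```bash
python3 - <<'E'
from plan import *
K=[48,36,24,12,6,0];X=[-6,-4.2,-2.2,-1.7,-1.2,-1];Z=[11.5,9.7,7.5,4.5,2.5,0.5]
p,m=None,None
for th in range(48,-1,-4):
    r0=(np.interp(th,K[::-1],X[::-1]),np.interp(th,K[::-1],Z[::-1])); T,Mt=tcp(r0,th)
    if p is not None: print(th,np.round(m.T@(T-p)/.04,2),np.round(R.from_matrix(m.T@Mt).as_rotvec()/.15,2),T)
    p,m=T,Mt
E
```

```text
44 [-0.06  0.    0.12] [-0.   -0.47 -0.  ] [0.6016 0.0615 0.177 ]
40 [-0.06 -0.    0.12] [ 0.   -0.47 -0.  ] [0.6017 0.0615 0.1718]
36 [-0.06 -0.    0.12] [ 0.   -0.47 -0.  ] [0.6022 0.0615 0.1666]
32 [-0.06 -0.    0.12] [-0.   -0.47  0.  ] [0.603  0.0616 0.1612]
28 [-0.06 -0.    0.12] [ 0.   -0.47 -0.  ] [0.6042 0.0617 0.1558]
24 [-0.06 -0.    0.13] [ 0.   -0.47 -0.  ] [0.6057 0.0618 0.1505]
20 [-0.04 -0.    0.13] [ 0.   -0.47  0.  ] [0.607  0.0618 0.145 ]
16 [-0.04 -0.    0.14] [ 0.   -0.47 -0.  ] [0.6086 0.062  0.1396]
12 [-0.04 -0.    0.14] [ 0.   -0.47  0.  ] [0.6105 0.0621 0.1343]
8 [-0.04 -0.    0.14] [ 0.   -0.47  0.  ] [0.6129 0.0623 0.1288]
4 [-0.03 -0.    0.14] [-0.   -0.47 -0.  ] [0.6154 0.0624 0.1235]
0 [-0.03 -0.    0.14] [ 0.   -0.47  0.  ] [0.6181 0.0626 0.1183]
```

>>> {"fn": "send_rows", "kwargs": {
  "steps": [-0.06, 0, 0.12, 0, -0.47, 0, 1, -0.06, 0, 0.12, 0, -0.47, 0, 1, -0.06, 0, 0.12, 0, -0.47, 0, 1, 0, 0, 0, 0, 0, 0, 1]
}}

```text
t: 13.95
ee_pos: [0.6018, 0.0619, 0.1672]
tcp_rot: [-0.035, 0.99, -0.005, -0.137]
contact_force: [0.4, 0.5, -0.7]
finger_gap: 0.0559
gripper_force: 15.0
```

>>> {"fn": "send_rows", "kwargs": {
  "steps": [-0.06, 0, 0.12, 0, -0.47, 0, 1, -0.06, 0, 0.12, 0, -0.47, 0, 1, -0.06, 0, 0.13, 0, -0.47, 0, 1, 0, 0, 0, 0, 0, 0, 1]
}}

```text
t: 14.35
ee_pos: [0.6058, 0.0621, 0.1507]
tcp_rot: [-0.035, 0.999, -0.001, -0.033]
contact_force: [-0.3, 0.8, -0.3]
finger_gap: 0.0557
gripper_force: 15.0
```

>>> {"fn": "send_rows", "kwargs": {
  "steps": [-0.04, 0, 0.13, 0, -0.47, 0, 1, -0.04, 0, 0.14, 0, -0.47, 0, 1, 0, 0, 0, 0, 0, 0, 1]
}}

```text
t: 14.65
ee_pos: [0.6087, 0.0623, 0.1395]
tcp_rot: [-0.035, 0.999, 0.001, 0.037]
contact_force: [-0.7, -0.4, -1.8]
finger_gap: 0.0557
gripper_force: 15.0
```

Still free. Next are the last 16° of the swing.

>>> {"fn": "send_rows", "kwargs": {
  "steps": [-0.04, 0, 0.14, 0, -0.47, 0, 1, -0.04, 0, 0.14, 0, -0.47, 0, 1, 0, 0, 0, 0, 0, 0, 1]
}}

```text
t: 14.95
ee_pos: [0.6132, 0.0626, 0.1285]
tcp_rot: [-0.035, 0.994, 0.004, 0.106]
contact_force: [-1.2, 0.5, -2.4]
finger_gap: 0.0556
gripper_force: 15.0
```

>>> {"fn": "send_rows", "kwargs": {
  "steps": [-0.03, 0, 0.14, 0, -0.47, 0, 1, 0, 0, 0, 0, 0, 0, 1]
}}

```text
t: 15.15
ee_pos: [0.6156, 0.0628, 0.1233]
tcp_rot: [-0.035, 0.989, 0.005, 0.141]
contact_force: [-0.4, -0.1, -0.5]
finger_gap: 0.056
gripper_force: 15.0
```

>>> {"fn": "send_rows", "kwargs": {
  "steps": [-0.03, 0, 0.12, 0, -0.47, 0, 1, 0, 0, 0, 0, 0, 0, 1]
}}

```text
t: 15.35
ee_pos: [0.6181, 0.0631, 0.1191]
tcp_rot: [-0.035, 0.984, 0.006, 0.176]
contact_force: [0.4, 0.4, -1.3]
finger_gap: 0.0558
gripper_force: 15.0
```

```bash
python3 - <<'E'
from plan import *
T,Mt=tcp((-1,.5),0); print(turn(Mt),need(T),st["ee_pos"],st["contact_force"],st["ft_torque"],st["joints"])
E
```

```text
[0.0038 0.0355 0.0035] [ 0.0072 -0.0109  0.0176] [0.6181 0.0631 0.1191] [ 0.4085  0.3675 -1.2582] [0.0228 0.3248 0.0231] [-0.1126  0.4799  1.6349  0.1016  0.6805 -1.8225]
```

>>> {"fn": "send_rows", "kwargs": {
  "steps": [0.009, 0, 0.024, 0, 0, 0, 1, 0, 0, 0, 0, 0, 0, 1]
}}

```text
t: 15.55
ee_pos: [0.6193, 0.0629, 0.1191]
tcp_rot: [-0.035, 0.983, 0.006, 0.178]
contact_force: [-0.9, 0.0, -1.6]
finger_gap: 0.0561
gripper_force: 15.0
```

>>> {"fn": "send_rows", "kwargs": {
  "steps": [0.009, 0, 0.024, 0, 0, 0, 1, 0, 0, 0, 0, 0, 0, 1]
}}

```text
t: 15.75
ee_pos: [0.6189, 0.0629, 0.1176]
tcp_rot: [-0.035, 0.983, 0.006, 0.178]
contact_force: [0.8, 0.3, -1.8]
finger_gap: 0.0562
gripper_force: 15.0
```

>>> {"fn": "send_rows", "kwargs": {
  "steps": [0.009, 0, 0.024, 0, 0, 0, 1, 0, 0, 0, 0, 0, 0, 1]
}}

```text
t: 15.95
ee_pos: [0.619, 0.0629, 0.117]
tcp_rot: [-0.035, 0.983, 0.006, 0.179]
contact_force: [0.4, 0.6, 0.5]
finger_gap: 0.0559
gripper_force: 15.0
```

>>> {"fn": "send_rows", "kwargs": {
  "steps": [0.009, 0, 0.024, 0, 0, 0, 1, 0, 0, 0, 0, 0, 0, 1]
}}

```text
t: 16.15
ee_pos: [0.6191, 0.0629, 0.116]
tcp_rot: [-0.035, 0.983, 0.006, 0.179]
contact_force: [0.8, 0.2, 3.9]
finger_gap: 0.0559
gripper_force: 15.0
```

>>> {"fn": "send_rows", "kwargs": {
  "steps": [-0.024, 0, 0.009, 0, 0, 0, 1, 0, 0, 0, 0, 0, 0, 1]
}}

```text
t: 16.35
ee_pos: [0.6192, 0.0631, 0.1156]
tcp_rot: [-0.035, 0.983, 0.006, 0.178]
contact_force: [-4.9, 1.2, 6.1]
finger_gap: 0.0558
gripper_force: 15.0
```

>>> {"fn": "send_rows", "kwargs": {
  "steps": [-0.024, 0, 0.009, 0, 0, 0, 1, 0, 0, 0, 0, 0, 0, 1]
}}

```text
t: 16.55
ee_pos: [0.6194, 0.0631, 0.1155]
tcp_rot: [-0.035, 0.984, 0.006, 0.177]
contact_force: [-12.1, -0.9, 10.3]
finger_gap: 0.056
gripper_force: 15.0
```

The leg rests on the edge and the back is against the face. I'll relax the push, look, then release.

>>> {"fn": "send_rows", "kwargs": {
  "steps": [0.036, 0, -0.014, 0, 0, 0, 1, -0.009, 0, -0.024, 0, 0, 0, 1, 0, 0, 0, 0, 0, 0, 1]
}}

```text
t: 16.85
ee_pos: [0.6189, 0.063, 0.1161]
tcp_rot: [-0.035, 0.983, 0.006, 0.178]
contact_force: [2.1, 0.6, -0.9]
finger_gap: 0.0562
gripper_force: 15.0
```

>>> {"fn": "send_rows", "kwargs": {
  "steps": [0, 0, 0, 0, 0, 0, 0.2, 0, 0, 0, 0, 0, 0, 0, 0, 0, 0, 0, 0, 0, -0.4, 0, 0, 0, 0, 0, 0, -1, 0, 0, 0, 0, 0, 0, -1, 0, 0, 0, 0, 0, 0, -1, 0, 0, 0, 0, 0, 0, -1, 0, 0, 0, 0, 0, 0, -1]
}}

```text
t: 17.65
ee_pos: [0.6192, 0.063, 0.1166]
tcp_rot: [-0.035, 0.983, 0.006, 0.178]
contact_force: [0.7, -0.2, 0.3]
finger_gap: 0.0885
gripper_force: 0.0
```

```bash
python3 - <<'E'
from plan import *
from station import imaging
print(st["ee_pos"],st["contact_force"],st["finger_gap"],st["gripper_force"])
c=imaging.read_camera("side");s=c["image"][130:250,200:340,::-1]; w=imaging.read_camera("wrist")["image"][:,:,::-1]
s=cv2.convertScaleAbs(cv2.resize(s,(420,360),interpolation=2),alpha=1.6,beta=20); w=cv2.convertScaleAbs(cv2.resize(w,(380,285)),alpha=1.4,beta=10)
o=np.zeros((360,800,3),np.uint8);o[:,:420]=s;o[:285,420:]=w;cv2.imwrite("pics/e.png",o)
E
```

```text
[0.6192 0.063  0.1166] [ 0.726  -0.2279  0.3268] 0.0884501307866561 0.0
```

View pics/e.png

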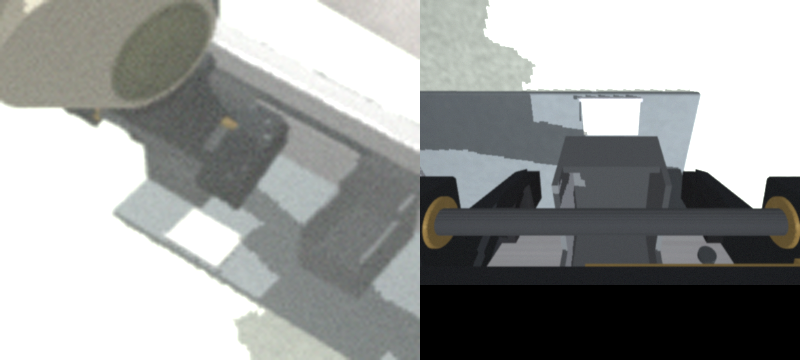

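The fingers are open and the bin hangs free, square to the rail and above the card. Retreat now.

>>> {"fn": "send_rows", "kwargs": {
  "steps": [0.05, 0, -0.2, 0, 0, 0, -1, 0.2, 0, -0.5, 0, 0, 0, -1, 0.2, 0, -0.6, 0, 0, 0, -1, 0.2, 0, -0.6, 0, 0, 0, -1, 0.3, 0, -0.6, 0, 0, 0, -1, 0.3, 0, -0.6, 0, 0, 0, -1, 0.5, 0, -0.6, 0, 0, 0, -1, 0.5, 0, -0.6, 0, 0, 0, -1, 0.6, 0, -0.5, 0, 0, 0, -1, 0.6, 0, -0.5, 0, 0, 0, -1, 0, 0, 0, 0, 0, 0, -1, 0, 0, 0, 0, 0, 0, -1, 0, 0, 0, 0, 0, 0, -1, 0, 0, 0, 0, 0, 0, -1]
}}

```text
t: 19.15
ee_pos: [0.4164, 0.0486, 0.2661]
tcp_rot: [-0.035, 0.983, 0.006, 0.178]
contact_force: [0.3, 0.1, 0.4]
finger_gap: 0.0886
gripper_force: 0.0
```

```bash
python3 - <<'E'
from plan import *
from station import imaging
print(st["ee_pos"],st["contact_force"])
s=imaging.read_camera("side")["image"][110:270,180:400,::-1]; t=imaging.read_camera("top")["image"][110:210,180:360,::-1]
s=cv2.convertScaleAbs(cv2.resize(s,(440,320),interpolation=2),alpha=1.6,beta=20); t=cv2.convertScaleAbs(cv2.resize(t,(360,200),interpolation=2),alpha=1.6,beta=20)
o=np.zeros((320,800,3),np.uint8);o[:,:440]=s;o[:200,440:]=t;cv2.imwrite("pics/f.png",o)
E
```

```text
[0.4164 0.0486 0.2661] [0.3277 0.1464 0.4406]
```

View pics/f.png

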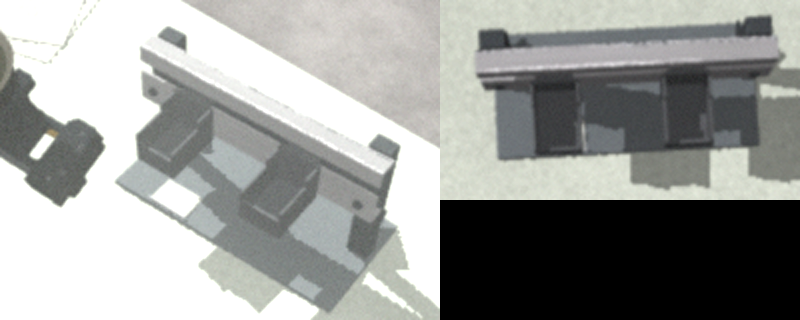

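The last view shows the bin hanging level beside its twin, above the card, with the arm clear.

```bash
python3 -c "
from station import workorder; print(workorder.sign_off())"
```

```text
the job is handed in; nothing more can be done
None
```

The bin hangs by its hook in the groove above the card, level and with its back against the rail; the gripper has let go and backed clear, and the job is handed in (no verdict was returned).

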